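Press a ferrule onto a walking stick

ROBOT

A 7-joint arm with a two-finger parallel gripper is mounted at the origin on the work surface. World frame = base frame: x ahead of the robot, y to its left, z up, the work surface at z = 0. Lengths are in m, angles in rad, forces in N, time in s.
With the tool pointing down it reaches from about 0.4 to 0.85 m from the base axis. Payload 10.4 kg.
Tool frame: the origin (TCP) lies midway between the tips of the shut fingers; the grasp point (between the pads) lies 19 mm behind it (grip_point_offset is the distance from the TCP to the grasp point, in m); y points along the fingers, z is the direction in which the jaws open and shut, and the axes are right-handed (so a half turn about y gives the same grasp; the last joint's range is limited). The gripper opens to 85 mm and grips with 20 to 120 N. Pads are 22 mm wide; open, the fingers measure 114 mm over their backs; the gripper's body (76 mm by 85 mm) begins 54 mm behind the grasp point. The pads swing forward as they close: fully open they stand 13 mm farther back than shut.
Start: joints at [1.25, 0.332, -0.065, 1.46, 0.022, 1.35, -0.088], TCP at [0.183, -0.598, 0.231] pointing down, gripper open.
Joint ranges: [-2.6, 2.6], [-0.5, 2.12], [-1.47, 1.34], [0.16, 2.42], [-1.27, 4.41], [0.06, 2.06], [-2.6, 2.6]. Speed limits (rad/s): [2.22, 2.22, 2.79, 2.79, 3.14, 3.14, 3.14].

INTERFACE

Orientations are given as a unit quaternion [x, y, z, w].
In Python, from workcell import * gives the robot as it stands.
- The arm moves only by the tool send_rows, never from a script. Its argument "motion" is a list of rows, each a list of 7 numbers: the opening in per cent of the stroke, from 0 (shut) to 100 (fully open), then the shift along the tool's x, y, z in m, then the turn, a rotation vector about the tool's x, y, z in rad. In form: [[claw, tx, ty, tz, ax, ay, az], ...]. A call has 1 to 10 rows; each row is the pose to reach, as a shift and turn from the pose commanded when the call began, along the tool's axes at that moment; what a row does not reach only later rows make up. A row lasts 1/12 s, in which the tool goes at most 41.7 mm and 7.16 degrees, less where a joint would pass 70% of its speed; a pose out of reach is approached as far as the arm can. A call with a gripper value outside its range is refused whole. The fingers move at their own pace and stop on an object; "squeeze" is the grip in N (left out, the last holds). Time passes only in rows, so rows that repeat a pose let the fingers close. It gives the time, the measured TCP pose, the force and the opening at its end, in the units of the state.
- get_obs(): the state, without advancing time (a new reading comes with each control period).
- camera(name): name is "side" or "top" or "wrist"; returns a dict with "pixels" (420x560x3 uint8, red, green, blue), "range_z" (420x560 float32, m along the optical axis (not along the pixel's ray), 0 where there is no reading), "fovy" (degrees; the focal length in pixels is half the picture's height over the tangent of half this angle, whatever the lens; pixels are square), "cx", "cy" (the principal point, pixels), "dist_coeffs" ([k1, k2, p1, p2, k3] as OpenCV has them; the pictures are not rectified), "view" (4x4, takes a point from world to camera coordinates); the wrist camera has in their place "T_tool_cam" (4x4, takes a point from camera to tool coordinates, whose origin is the TCP and whose axes are the tool frame's). Camera axes: x right, y down, z forward; pixel columns grow to the right and rows downward; lengths in m; the calibration is good to about 2 mm. A picture is of the moment at which its call begins: read the wrist's pose just before it.
- hand_in(): hands the job in, once; it reports no verdict.
The state is a dict: "clock": time; "joint_pos": joint angles; "joint_velocities": joint speeds; "tau": joint torques, N m; "position": TCP position; "ee_rot": TCP orientation; "ft_force": force on the tool from outside, world axes, zero at the start; "torque": the same for the moment, N m; "grip_width": opening from 0.0 (shut) to 1.0 (fully open).
Only numpy, scipy, OpenCV 4.12 (cv2) and the standard library are available. Lean on these libraries where they do the work, as an engineer would, in place of code of your own. Each camera call takes 0.05 s, during which the arm holds its last target.

TASK

A walking stick is clamped foot end up in the bench vice. Take the middle-sized of the three ferrules from the bench, set it over the stick's tapered foot so that it centres itself, and press it down firmly until it is wedged tight and straight, without driving the stick down through the vice's jaws. Let go of it and leave the other things where they are.

Things in the scene. Friction and masses are not known exactly. Their poses are not given: they have to be found in the camera images.
- ferrule_mid (a point): Centre (half-way up) of the middle-sized ferrule, the one that fits. It stands mouth down on the bench, 64 mm tall, z axis up: the lower 44 mm are a tapered steel socket (28.4 mm across at the mouth, 19.6 mm above), the upper 20 mm a round rubber foot 32 mm across with a flat top. About 70 g. Turned round: its yaw does not matter.
- ferrule_mouth (a point): Centre of the same ferrule's mouth (lower rim), 32 mm below ferrule_mid. Bore: open below, round, 23.4 mm across at the mouth, narrowing 0.2 mm per mm, 44 mm deep. Held off-centre or askew it jams early on one side of the stick; let go, it drops and centres itself, loosely, and can then be pressed on its flat top.
- stick_end (a point): Centre of the upper end of the wooden stick, upright in the vice; z axis up. The end is 13 mm across, bevelled to 19 mm within 4 mm, then tapers like the bore to 25 mm across 38 mm below the end; the shaft is 26 mm. Shaved by hand, not to size: the ferrule binds with its mouth anywhere from 18 to 38 mm below the end, which cannot be seen beforehand.
- stick_jaw (a point): Point on the stick's axis at the top of the vice's jaws, 150 mm above the bench; the stick's end is 60 to 90 mm higher. Once the ferrule binds, a straight downward push of 17 to 22 N kept up for half a second wedges it tight (14 N or less is too little). The soft rubber jaw pads give 1 mm per 16 N and spring back; with more than about 27 N the stick slips down through them.
- vice: The grey steel bench vice at the bench's far edge. Origin: on the stick's axis, at bench height; x axis: across the jaws, towards the screw, away from the base. Jaws 120 mm wide, tops 150 mm above the bench, the stick 37 mm to the +y side of their middle; screw and bar reach 145 mm to +x, the body 220 mm to -x.
- ferrule_small_mid (a point): Centre of the small ferrule, 42 mm tall, 23 mm across; to be left alone.
- ferrule_large_mid (a point): Centre of the large ferrule, 78 mm tall, 44 mm across; to be left alone.
- rasp_mid (a point): Middle of a wooden-handled rasp lying on the bench, 335 mm long along its x axis, 28 mm high; to be left alone.
- sanding_block_mid (a point): Centre of a cork sanding block, 100 x 62 x 36 mm; to be left alone.
Mind the look-alikes: they are no part of the job. Leave any blue or purple look-alike of the part that bears ferrule_mid alone.

How it is judged:
On the way:
1. the middle-sized ferrule, straight and centred over the stick's foot, is pressed down for 0.3 s with at least 14.4 N (the stick gives at least 0.9 mm in the jaw pads) (distance of stick_end from where it was at the start of the episode above 0.0009 m and z of ferrule_mouth in the frame of stick_end below -0.016 m and horizontal distance between ferrule_mouth and stick_end below 0.002 m and angle between ferrule_mid's own z axis and vertical below 0.06 rad), for 0.3 s.
At the end, for the whole second after the job is handed in: The middle-sized ferrule, having been pressed on firmly, is on the stick's foot with its mouth more than 16 mm below the stick's end, centred within 1.5 mm and straight within 0.05 rad, at rest and released; the stick stands within 1.2 mm of its first height (z of ferrule_mouth in the frame of stick_end below -0.016 m and horizontal distance between ferrule_mouth and stick_end below 0.0015 m and angle between ferrule_mid's own z axis and vertical below 0.05 rad and linear speed of ferrule below 0.01 m/s and distance of stick_end from where it was at the start of the episode below 0.0012 m); the robot touches nothing.
It fails at once if the stick is driven more than 3.2 mm down, through the jaw pads (distance of stick_end from where it was at the start of the episode above 0.0032 m).
It fails at once if another ferrule, the rasp or the sanding block is moved by more than 25 mm (distance of any of ferrule_small_mid, ferrule_large_mid, rasp_mid, sanding_block_mid from where it was at the start of the episode above 0.025 m).
It also fails if it takes over 58 s, if anything falls off the work surface, if the arm or the gripper's body presses on something with over 40 N, if the wrist force passes 120 N, or if a joint passes its speed limit or range.

## Working session

There is one attempt and no reset: what is moved stays moved. The work goes in short steps, Python scripts to look and compute and a tool call to move; the robot and the scene stay as the last step left them, time stands still between calls to the robot, and variables do not carry over. Pictures are saved under pics/ and viewed, and the job is handed in when it is done.

Besides the shell and the picture viewer there is one more tool, called by a JSON object that holds its "api" and its "payload", one argument or row to a line. send_rows: Moves the arm, as the interface text tells. Its arguments: {"type":"object","properties":{"motion":{"type":"array"},"squeeze":{"type":"number"}},"required":["motion"]}

```bash
ls; mkdir -p pics; cat > h.py <<'E'
from workcell import *
import numpy as np, cv2, pickle
from scipy.spatial.transform import Rotation as R
def K(c):
    f=210/np.tan(np.radians(c['fovy'])/2)
    return np.array([[f,0,c['cx']],[0,f,c['cy']],[0,0,1]])
def T_wc(c,o=None):
    if 'view' in c: return np.linalg.inv(c['view'])
    T=np.eye(4);T[:3,:3]=R.from_quat(o['ee_rot']).as_matrix();T[:3,3]=o['position'];return T@c['T_tool_cam']
def rays(c,T,uv):
    p=cv2.undistortPoints(np.array(uv,float).reshape(-1,1,2),K(c),np.array(c['dist_coeffs'])).reshape(-1,2)
    d=np.c_[p,np.ones(len(p))]
    return T[:3,3],d@T[:3,:3].T   # z-depth scaled
def plane(c,T,uv,z):
    o,d=rays(c,T,uv); return o+d*((z-o[2])/d[:,2])[:,None]
def depthpts(c,T,uv):
    uv=np.array(uv); o,d=rays(c,T,uv); z=c['range_z'][uv[:,1].astype(int),uv[:,0].astype(int)]
    return o+d*z[:,None]
def snap(n,tag):
    o=get_obs(); c=camera(n); cv2.imwrite(f'pics/{tag}.png',c['pixels'][:,:,::-1]); pickle.dump((o,c),open(f'pics/{tag}.pkl','wb')); return o,c
def load(tag): 
    o,c=pickle.load(open(f'pics/{tag}.pkl','rb')); return o,c,T_wc(c,o)
E
python3 - <<'E'
from h import *
for n in('side','top','wrist'):
    o,c=snap(n,n+'0'); print(n,c['fovy'],c['cx'],c['cy'],c['dist_coeffs']); print(T_wc(c,o).round(3))
print(o)
E
```

```text
pics
side 46.64341669673764 283.4021095482448 208.47592675620592 [-0.00450997  0.          0.          0.          0.        ]
[[-0.96  -0.134  0.248  0.23 ]
 [-0.28   0.534 -0.798  0.933]
 [-0.025 -0.835 -0.55   0.792]
 [ 0.     0.     0.     1.   ]]
top 52.959851597397765 278.97173656119276 210.13907489765464 [-0.07416296  0.          0.          0.          0.        ]
[[-0.013 -0.983  0.184  0.309]
 [-1.     0.013  0.002  0.02 ]
 [-0.005 -0.184 -0.983  1.251]
 [ 0.     0.     0.     1.   ]]
wrist 58.47026562699315 272.85193417093706 214.94272968097837 [-0.00043872  0.          0.          0.          0.        ]
[[ 0.293 -0.905 -0.309  0.263]
 [-0.956 -0.278 -0.093 -0.573]
 [-0.002  0.323 -0.946  0.373]
 [ 0.     0.     0.     1.   ]]
{'clock': 0.1, 'joint_pos': array([ 1.25039342,  0.33280505, -0.06470934,  1.46086042,  0.02160016,
        1.34987769, -0.08851664]), 'joint_velocities': array([ 0.00102521, -0.00160243,  0.00035077, -0.00221518, -0.00116555,
        0.00053697,  0.00071799]), 'tau': array([ 2.33993880e-03, -6.26744628e+01,  4.97903978e-02, -3.92429852e+01,
        1.62456022e-02,  7.06867766e-03, -3.60518186e-05]), 'position': array([ 0.18329379, -0.59717305,  0.2305963 ]), 'ee_rot': array([-0.10498894,  0.69971729, -0.69884602,  0.10482023]), 'ft_force': array([-0.16100324, -0.46453101,  0.08033056]), 'torque': array([ 0.03753263, -0.02026297, -0.01120641]), 'grip_width': 0.997651235815466}
```

View pics/side0.png

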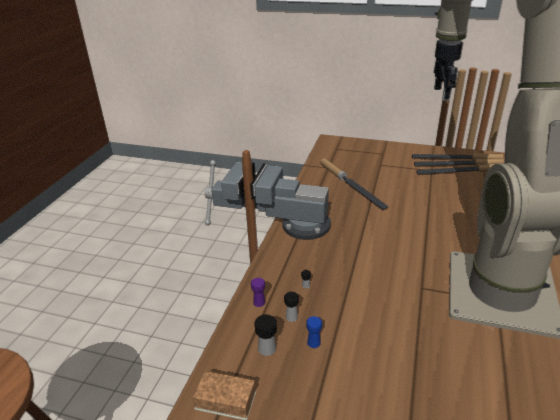

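View pics/top0.png

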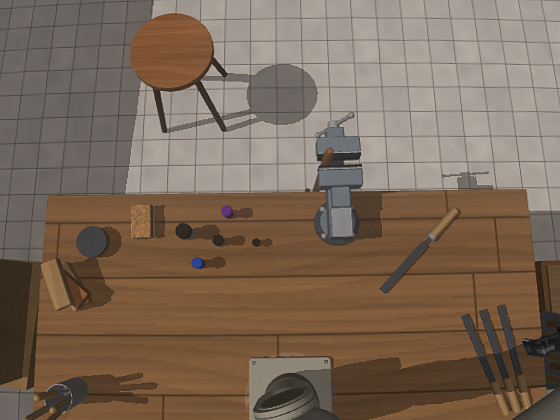

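View pics/wrist0.png

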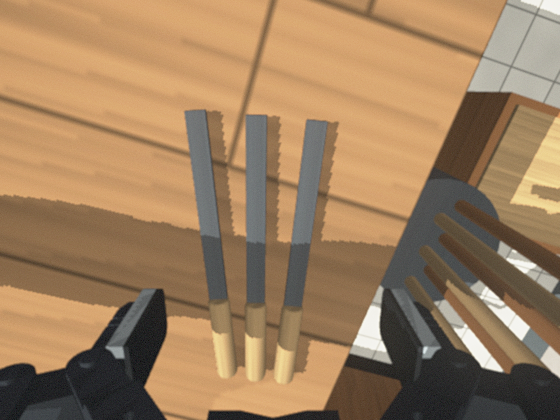

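The side view shows the mid ferrule's black top at about (291,299), between small (306,274) and large (265,325). In the top view it is at (218,240), and the stick's end is near (329,152), with the vice to its right.

```bash
python3 - <<'E'
from h import *
o,c,T=load('top0'); o2,s,Ts=load('side0')
im=c['pixels'].astype(int)
for n,(u,v),z in(('mid',(218,240),.064),('small',(256,242),.042),('large',(184,231),.078)):
    w=im[v-12:v+12,u-12:u+12]; r=c['range_z'][v-12:v+12,u-12:u+12]
    m=(w.max(2)<45)
    # depth based top
    vv,uu=np.mgrid[v-14:v+15,u-14:u+15]; P=depthpts(c,T,np.c_[uu.ravel(),vv.ravel()])
    k=(abs(P[:,2]-z)<.008); q=np.c_[uu.ravel(),vv.ravel()][k]
    print(n,k.sum(),P[k].mean(0).round(4),'centroid',q.mean(0), plane(c,T,[q.mean(0)],z).round(4), 'ext',np.ptp(P[k],0).round(3))
for n,(u,v),z in(('mid',(291,299),.064),):
    vv,uu=np.mgrid[v-20:v+25,u-14:u+15]; P=depthpts(s,Ts,np.c_[uu.ravel(),vv.ravel()])
    k=(abs(P[:,2]-z)<.004); q=np.c_[uu.ravel(),vv.ravel()][k]
    print(n,k.sum(),P[k].mean(0).round(4),'centroid',q.mean(0), plane(s,Ts,[q.mean(0)],z).round(4), np.ptp(P[k],0).round(3))
# stick
vv,uu=np.mgrid[140:200,300:345]; uv=np.c_[uu.ravel(),vv.ravel()]; P=depthpts(c,T,uv); col=c['pixels'][uv[:,1],uv[:,0]].astype(int)
k=(P[:,2]>.16)&(col[:,0]>col[:,2]+25)
for z in np.arange(.16,.26,.01):
    kk=k&(abs(P[:,2]-z)<.005); 
    if kk.any(): print('top z',z.round(2),kk.sum(),P[kk].mean(0).round(4), uv[kk].mean(0))
vv,uu=np.mgrid[145:215,235:270]; uv=np.c_[uu.ravel(),vv.ravel()]; P=depthpts(s,Ts,uv); col=s['pixels'][uv[:,1],uv[:,0]].astype(int)
k=(P[:,2]>.10)&(col[:,0]>col[:,2]+25)
for z in np.arange(.15,.26,.01):
    kk=k&(abs(P[:,2]-z)<.005)
    if kk.any(): print('side z',z.round(2),kk.sum(),P[kk].mean(0).round(4), uv[kk].mean(0), np.ptp(uv[kk],0))
E
python3 - <<'E'
import cv2
for n,(u,v) in(('side0',(255,190)),('top0',(330,165)),('top0b',(220,240)),('side0b',(290,300))):
    im=cv2.imread('pics/'+n.rstrip('b')+'.png')[v-50:v+50,u-50:u+50]
    cv2.imwrite(f'pics/z_{n}.png',cv2.resize(im,None,fx=4,fy=4,interpolation=0))
import numpy as np
a=[cv2.imread(f'pics/z_{n}.png') for n in('side0','top0')]
cv2.imwrite('pics/z1.png',np.hstack(a))
E
```

```text
mid 99 [0.4472 0.1969 0.0633] centroid [218.         240.08080808] [[0.4471 0.1968 0.064 ]] ext [0.03  0.03  0.012]
small 49 [0.4418 0.0927 0.0413] centroid [255.18367347 242.36734694] [[0.4418 0.0926 0.042 ]] ext [0.02  0.02  0.011]
large 191 [0.4726 0.2948 0.0774] centroid [182.85340314 230.94240838] [[0.4725 0.2946 0.078 ]] ext [0.04  0.043 0.011]
mid 131 [0.4467 0.2    0.0638] centroid [291.0610687  296.45038168] [[0.4466 0.2003 0.064 ]] [0.031 0.031 0.007]
top z 0.16 3 [ 0.64   -0.1001  0.162 ] [324. 163.]
top z 0.17 10 [ 0.6413 -0.1019  0.1685] [324.9 161.8]
top z 0.18 8 [ 0.6416 -0.0996  0.1804] [324.5   160.375]
top z 0.19 9 [ 0.6418 -0.1006  0.19  ] [325.22222222 159.22222222]
top z 0.2 14 [ 0.6421 -0.1021  0.2   ] [326.21428571 157.92857143]
top z 0.21 13 [ 0.6431 -0.1013  0.2106] [326.30769231 156.30769231]
top z 0.22 11 [ 0.6438 -0.1044  0.2199] [327.90909091 154.90909091]
top z 0.23 35 [ 0.649  -0.1059  0.2317] [328.91428571 151.48571429]
top z 0.24 10 [ 0.6502 -0.1058  0.2367] [329.1 150.4]
side z 0.15 25 [ 0.6466 -0.0983  0.1499] [247.56 181.72] [7 6]
side z 0.16 34 [ 0.6467 -0.0995  0.1601] [247.44117647 178.11764706] [9 4]
side z 0.17 27 [ 0.6449 -0.1     0.1696] [247.88888889 174.96296296] [9 4]
side z 0.18 35 [ 0.645  -0.0978  0.1806] [247.28571429 171.62857143] [8 5]
side z 0.19 30 [ 0.6462 -0.1     0.1903] [246.9 167.9] [9 4]
side z 0.2 32 [ 0.6466 -0.0995  0.1997] [246.4375 164.75  ] [9 4]
side z 0.21 33 [ 0.6477 -0.1008  0.2093] [245.96969697 161.15151515] [8 4]
side z 0.22 33 [ 0.6471 -0.1012  0.2198] [245.93939394 157.45454545] [8 3]
side z 0.23 36 [ 0.6481 -0.1035  0.2304] [245.61111111 153.27777778] [7 6]
side z 0.24 6 [ 0.6489 -0.107   0.236 ] [245.66666667 150.66666667] [4 1]
```

View pics/z1.png

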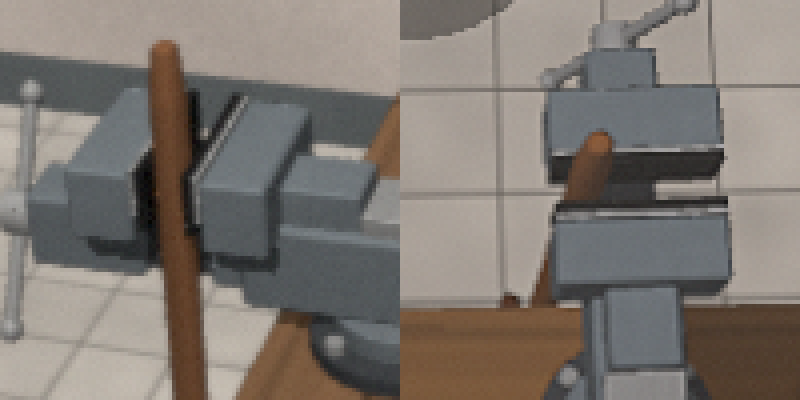

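Top and side views agree within about 3 mm, a few mm being calibration error: ferrule about (0.447,0.198), and the stick end at z≈0.236, about (0.648,-0.107). I'll refine both with the wrist camera from identical tool-relative viewpoints, so that its bias cancels.

```bash
cat >> h.py <<'E'
def Rt(az):  # tool down; az = radial azimuth of the arm
    r=np.array([np.cos(az),np.sin(az),0]); y=np.array([0,0,-1.])
    z=np.cross(np.array([0,0,1.]),r)*SG
    return np.c_[np.cross(y,z),y,z]
SG=1
def plan(pos,az):
    o=get_obs(); R0=R.from_quat(o['ee_rot']).as_matrix()
    t=R0.T@(np.array(pos)-o['position']); rv=R.from_matrix(R0.T@Rt(az)).as_rotvec()
    print('from',o['position'].round(4),'shift',t.round(4),'turn',rv.round(4),'rows',round(np.linalg.norm(t)/.0417,1),round(np.degrees(np.linalg.norm(rv))/7.16,1))
E
python3 - <<'E'
from h import *
o=get_obs(); print(R.from_quat(o['ee_rot']).as_matrix().round(3)); print(o['joint_pos'][0], np.arctan2(o['position'][1],o['position'][0]))
print(Rt(np.arctan2(o['position'][1],o['position'][0])).round(3))
print(load('wrist0')[1]['T_tool_cam'].round(4))
plan([.60,-.107,.34],-.16); plan([.648,-.107,.336],-.16)
E
```

```text
[[-0.956 -0.     0.293]
 [-0.293  0.001 -0.956]
 [ 0.    -1.    -0.001]]
1.2503962117635838 -1.2729652132959788
[[ 0.293  0.     0.956]
 [-0.956  0.     0.293]
 [ 0.    -1.    -0.   ]]
[[-0.000e+00  9.465e-01  3.228e-01 -8.360e-02]
 [ 4.000e-04 -3.228e-01  9.465e-01 -1.424e-01]
 [ 1.000e+00  2.000e-04 -3.000e-04  4.000e-04]
 [ 0.000e+00  0.000e+00  0.000e+00  1.000e+00]]
from [ 0.1833 -0.5972  0.2307] shift [-0.5422 -0.1089 -0.3465] turn [ 4.0000e-04 -2.6837e+00 -1.4000e-03] rows 15.6 21.5
from [ 0.1833 -0.5972  0.2307] shift [-0.5881 -0.1049 -0.3324] turn [ 4.0000e-04 -2.6837e+00 -1.4000e-03] rows 16.4 21.5
```

```bash
cat >> h.py <<'E'
def Rt(az):
    z=np.array([np.cos(az),np.sin(az),0]); y=np.array([0,0,-1.])
    return np.c_[np.cross(y,z),y,z]
E
python3 - <<'E'
from h import *
plan([.648,-.107,.336],-.16)
E
```

```text
from [ 0.1833 -0.5972  0.2307] shift [-0.5881 -0.1049 -0.3324] turn [ 9.0000e-04 -1.1129e+00 -6.0000e-04] rows 16.4 8.9
```

{"api": "send_rows", "payload": {
  "motion": [
    [100,-0.03,-0.035,-0.017,0,-0.12,0],
    [100,-0.06,-0.07,-0.034,0,-0.24,0],
    [100,-0.09,-0.105,-0.05,0,-0.36,0],
    [100,-0.12,-0.105,-0.068,0,-0.48,0],
    [100,-0.155,-0.105,-0.088,0,-0.6,0],
    [100,-0.19,-0.105,-0.107,0,-0.72,0],
    [100,-0.225,-0.105,-0.127,0,-0.84,0],
    [100,-0.26,-0.105,-0.147,0,-0.96,0],
    [100,-0.295,-0.105,-0.167,0,-1.06,0],
    [100,-0.33,-0.105,-0.187,0,-1.113,0]
  ]
}}

```text
clock: 0.98
position: [0.4435, -0.3217, 0.3364]
ee_rot: [0.46, -0.537, 0.537, -0.46]
ft_force: [0.7, -0.9, 0.7]
grip_width: 1.001
```

```bash
python3 - <<'E'
from h import *
plan([.648,-.107,.336],-.16)
E
```

```text
from [ 0.4435 -0.3217  0.3364] shift [-0.2435  0.0003  0.1691] turn [-0.      0.0057  0.0003] rows 7.1 0.0
```

{"api": "send_rows", "payload": {
  "motion": [
    [60,-0.035,0,0.024,0,0,0],
    [60,-0.07,0,0.048,0,0,0],
    [60,-0.104,0,0.072,0,0,0],
    [60,-0.139,0,0.096,0,0,0],
    [60,-0.174,0,0.121,0,0,0],
    [60,-0.209,0,0.145,0,0,0],
    [60,-0.244,0,0.169,0,0,0],
    [60,-0.244,0,0.169,0,0,0],
    [60,-0.244,0,0.169,0,0,0],
    [60,-0.244,0,0.169,0,0,0]
  ]
}}

```text
clock: 1.82
position: [0.6483, -0.1092, 0.3357]
ee_rot: [-0.459, 0.538, -0.538, 0.458]
ft_force: [0.2, 0.0, 0.4]
grip_width: 0.603
```

```bash
python3 - <<'E'
from h import *
o,c=snap('wrist','w_stick'); print(o['position'],o['clock'],R.from_quat(o['ee_rot']).as_matrix().round(3))
E
```

```text
[ 0.64833497 -0.10923089  0.33568467] 1.8167 [[-0.158 -0.001  0.987]
 [-0.987  0.    -0.158]
 [ 0.    -1.    -0.001]]
```

View pics/w_stick.png

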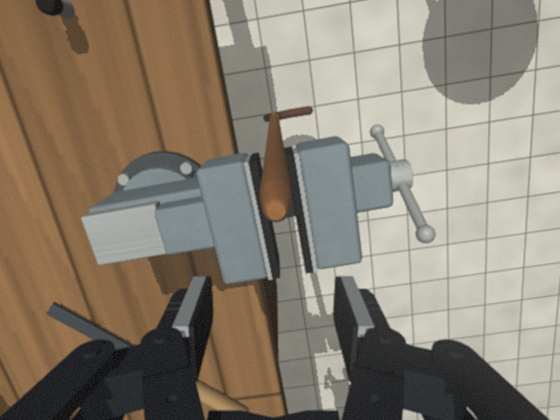

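The stick's end is the lighter disc at about (275,210), between the fingers. Zooming in.

```bash
python3 - <<'E'
from h import *
o,c,T=load('w_stick')
im=c['pixels']; cv2.imwrite('pics/z2.png',cv2.resize(im[180:240,240:310,::-1],None,fx=8,fy=8,interpolation=0))
vv,uu=np.mgrid[185:235,250:300]; uv=np.c_[uu.ravel(),vv.ravel()]; P=depthpts(c,T,uv)
col=im[uv[:,1],uv[:,0]].astype(int)
k=(P[:,2]>.15)&(col[:,0]>col[:,2]+25)
print('zmax',np.sort(P[k,2])[-10:])
zt=np.percentile(P[k,2],99)
kk=k&(P[:,2]>zt-.002); print(kk.sum(),P[kk].mean(0),np.ptp(P[kk],0),uv[kk].mean(0),np.ptp(uv[kk],0))
# pixel circle
(x,y),r=cv2.minEnclosingCircle(uv[kk].astype(np.float32)); print(x,y,r, plane(c,T,[[x,y],uv[kk].mean(0)],np.median(P[kk,2])))
for z in np.arange(.16,.24,.006):
    q=k&(abs(P[:,2]-z)<.003)
    if q.sum()>3: print(z.round(3),q.sum(),P[q].mean(0).round(4),P[q].min(0).round(4),P[q].max(0).round(4))
E
```

```text
zmax [0.23534665 0.23535654 0.23540627 0.23547511 0.23555641 0.2356196
 0.235707   0.23578369 0.23607945 0.47805804]
292 [ 0.6510621  -0.10587778  0.23514196] [0.01814623 0.08593989 0.24471433] [275.42123288 209.91438356] [20 33]
274.5 203.5 16.507673263549805 [[ 0.65113158 -0.10145534  0.23429683]
 [ 0.65103381 -0.10607993  0.23429683]]
0.19 5 [ 0.6539 -0.1012  0.1898] [ 0.6398 -0.1035  0.1877] [ 0.6632 -0.0987  0.1925]
0.196 22 [ 0.65   -0.1     0.1963] [ 0.6387 -0.1044  0.1934] [ 0.6631 -0.0964  0.1989]
0.202 43 [ 0.6521 -0.0993  0.2022] [ 0.64  -0.105  0.199] [ 0.6628 -0.0954  0.2049]
0.208 88 [ 0.6518 -0.0983  0.2084] [ 0.6396 -0.107   0.2051] [ 0.6624 -0.095   0.211 ]
0.214 87 [ 0.6519 -0.0985  0.2141] [ 0.6399 -0.1083  0.211 ] [ 0.6617 -0.0951  0.217 ]
0.22 96 [ 0.6515 -0.0988  0.2201] [ 0.6406 -0.1064  0.2171] [ 0.6612 -0.0954  0.223 ]
0.226 97 [ 0.6519 -0.0993  0.2262] [ 0.642  -0.1072  0.223 ] [ 0.6607 -0.0964  0.2289]
0.232 513 [ 0.6509 -0.1051  0.233 ] [ 0.6416 -0.1157  0.2291] [ 0.6601 -0.0969  0.235 ]
0.238 31 [ 0.6519 -0.1063  0.2353] [ 0.6452 -0.1122  0.235 ] [ 0.6574 -0.1004  0.2361]
```

View pics/z2.png

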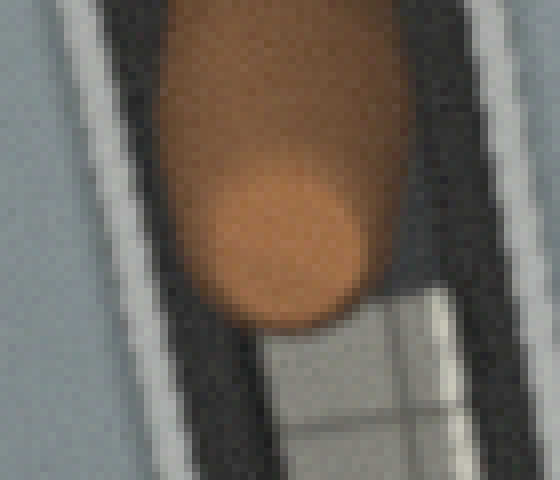

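```bash
python3 - <<'E'
from h import *
o,c,T=load('w_stick')
P=plane(c,T,[[275.1,210.3]],.2345)[0]; Rm=R.from_quat(o['ee_rot']).as_matrix()
print(P, 'tool', Rm.T@(P-o['position']))
im=c['pixels'].astype(int); vv,uu=np.mgrid[195:228,258:295]
m=(im[195:228,258:295,0]>im[195:228,258:295,2]+60)&(im[195:228,258:295].sum(2)>300); print(m.sum(), uu[m].mean(),vv[m].mean(),uu[m].min(),uu[m].max(),vv[m].min(),vv[m].max())
d=depthpts(c,T,np.c_[uu.ravel(),vv.ravel()]); r=np.hypot(*(d[:,:2]-P[:2]).T); print(np.percentile(d[r<.005,2],[5,50,95]))
plan([.447,.198,.164],.1)
plan([.447,.198,.164],.41)
E
```

```text
[ 0.65078326 -0.10625327  0.2345    ] tool [-0.00333713  0.10118245  0.00204317]
292 275.08561643835617 209.31849315068493 266 284 199 219
[0.23304051 0.2342526  0.23519642]
from [ 0.648  -0.1104  0.336 ] shift [-0.2723  0.172  -0.2477] turn [ 0.0006 -0.2609  0.0006] rows 9.7 2.1
from [ 0.648  -0.1104  0.336 ] shift [-0.2723  0.172  -0.2477] turn [ 7.000e-04 -5.709e-01  5.000e-04] rows 9.7 4.6
```

{"api": "send_rows", "payload": {
  "motion": [
    [60,-0.03,0,-0.026,0,-0.1,0],
    [60,-0.06,0.01,-0.052,0,-0.2,0],
    [60,-0.09,0.025,-0.078,0,-0.3,0],
    [60,-0.118,0.045,-0.104,0,-0.4,0],
    [60,-0.146,0.066,-0.13,0,-0.5,0],
    [60,-0.174,0.087,-0.156,0,-0.571,0],
    [60,-0.202,0.108,-0.182,0,-0.571,0],
    [60,-0.228,0.13,-0.206,0,-0.571,0],
    [60,-0.252,0.152,-0.228,0,-0.571,0],
    [60,-0.272,0.172,-0.248,0,-0.571,0]
  ]
}}

```text
clock: 2.7
position: [0.4461, 0.1981, 0.1639]
ee_rot: [-0.591, 0.387, -0.389, 0.591]
ft_force: [0.2, 1.8, -0.7]
grip_width: 0.6
```

{"api": "send_rows", "payload": {
  "motion": [
    [60,0,0,0,0,0,0],
    [60,0,0,0,0,0,0],
    [60,0,0,0,0,0,0],
    [60,0,0,0,0,0,0]
  ]
}}

```text
clock: 3.03
position: [0.4482, 0.1969, 0.1651]
ee_rot: [-0.591, 0.388, -0.389, 0.591]
ft_force: [-0.5, -0.6, 0.3]
grip_width: 0.6
```

```bash
python3 - <<'E'
from h import *
o,c=snap('wrist','w_fer'); print(o['position'],o['clock'],np.abs(o['joint_velocities']).max(),R.from_quat(o['ee_rot']).as_matrix().round(3))
E
```

```text
[0.44822455 0.19685179 0.16510008] 3.0333 0.003924422519113675 [[ 0.396  0.002  0.918]
 [-0.918 -0.     0.396]
 [ 0.001 -1.     0.001]]
```

View pics/w_fer.png

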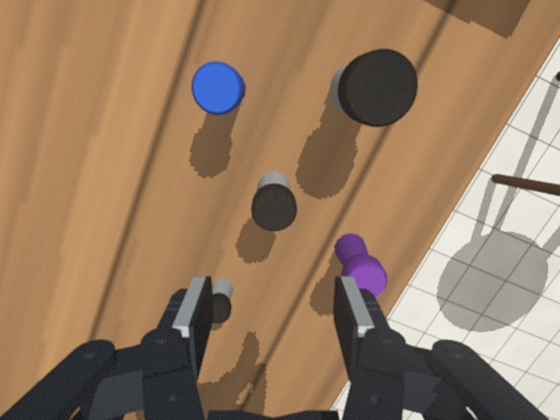

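Mid ferrule top at (274,207); purple at (365,275), small at (220,305), blue (218,88), large (378,88). Measure them, with finger clearance.

```bash
python3 - <<'E'
from h import *
o,c,T=load('w_fer'); im=c['pixels'].astype(int); Rm=R.from_quat(o['ee_rot']).as_matrix()
m=(im.max(2)<62).astype(np.uint8); n,l,st,ce=cv2.connectedComponentsWithStats(m)
i=l[207,274]; print('mask',st[i],ce[i])
u,v,w,h,_=st[i]
for p in (ce[i],(u+(w-1)/2,v+(h-1)/2)):
    P=plane(c,T,[p],.064)[0]; print('mid',P,Rm.T@(P-o['position']))
vv,uu=np.mgrid[207-8:207+9,274-8:274+9]; print('top z',np.median(depthpts(c,T,np.c_[uu.ravel(),vv.ravel()])[:,2]))
for nme,p,z in(('purple',(365,275),.06),('small',(218,308),.042),('blue',(218,88),.06),('large',(378,88),.078)):
    P=plane(c,T,[p],z)[0]; print(nme,P.round(3),(Rm.T@(P-o['position'])).round(3),depthpts(c,T,[p])[0].round(3))
E
```

```text
mask [ 252  184   44   47 1142] [273.44833625 206.06042032]
mid [0.44664808 0.20276775 0.064     ] [-0.00615344  0.10109532  0.00076194]
mid [0.44694645 0.20216649 0.064     ] [-0.00548316  0.10109601  0.00079748]
top z 0.06365402113021823
purple [0.53  0.179 0.06 ] [0.048 0.105 0.068] [0.529 0.18  0.062]
small [0.443 0.098 0.042] [ 0.088  0.123 -0.044] [0.443 0.097 0.039]
blue [0.385 0.259 0.06 ] [-0.082  0.105 -0.034] [0.385 0.259 0.063]
large [0.472 0.297 0.078] [-0.082  0.087  0.061] [0.472 0.297 0.077]
```

```bash
python3 - <<'E'
from h import *
o,c,T=load('w_fer'); im=c['pixels']
g=np.clip(im[165:240,235:315,::-1].astype(float)*2,0,255).astype(np.uint8)
cv2.imwrite('pics/z3.png',cv2.resize(g,None,fx=7,fy=7,interpolation=0))
vv,uu=np.mgrid[165:245,235:315]; uv=np.c_[uu.ravel(),vv.ravel()]; P=depthpts(c,T,uv)
k=abs(P[:,2]-.0635)<.0025; print(k.sum(),P[k].mean(0),P[k].min(0),P[k].max(0),uv[k].mean(0))
(x,y),r=cv2.minEnclosingCircle(P[k][:,:2].astype(np.float32)); print(x,y,r)
E
```

```text
1528 [0.44742978 0.20070585 0.06342428] [0.43208244 0.18452172 0.06103797] [0.4632471  0.2154371  0.06584137] [273.29646597 208.78206806]
0.447745144367218 0.1999725103378296 0.016041312366724014
```

View pics/z3.png

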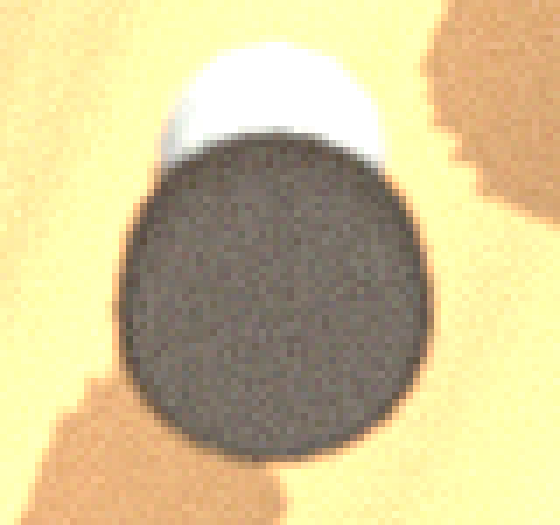

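```bash
python3 - <<'E'
from h import *
plan([.4476,.2003,.033],.41)
E
```

```text
from [0.4482 0.1971 0.165 ] shift [-0.0033  0.132   0.0006] turn [-0.0013 -0.0022  0.0007] rows 3.2 0.0
```

{"api": "send_rows", "payload": {
  "motion": [
    [60,-0.0033,0.025,0.0006,-0.001,0,0],
    [60,-0.0033,0.05,0.0006,-0.001,0,0],
    [60,-0.0033,0.07,0.0006,-0.001,0,0],
    [60,-0.0033,0.09,0.0006,-0.001,0,0],
    [60,-0.0033,0.105,0.0006,-0.001,0,0],
    [60,-0.0033,0.118,0.0006,-0.001,0,0],
    [60,-0.0033,0.127,0.0006,-0.001,0,0],
    [60,-0.0033,0.132,0.0006,-0.001,0,0],
    [60,-0.0033,0.132,0.0006,-0.001,0,0],
    [60,-0.0033,0.132,0.0006,-0.001,0,0]
  ]
}}

```text
clock: 3.92
position: [0.4465, 0.2019, 0.0328]
ee_rot: [0.592, -0.388, 0.387, -0.591]
ft_force: [-0.6, 0.2, 0.0]
grip_width: 0.596
```

```bash
python3 - <<'E'
from h import *
o,c=snap('wrist','w_fer2'); print(o['position'],o['clock'],o['ft_force'])
E
```

```text
[0.44647002 0.20191227 0.03276907] 3.9167 [-0.58996793  0.18340844  0.02791276]
```

View pics/w_fer2.png

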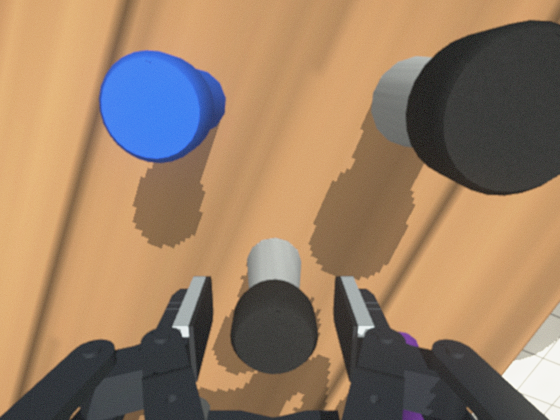

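The ferrule stands midway between the pads (disc about (275,325)). Check the offset along tool x, then close.

```bash
python3 - <<'E'
from h import *
o,c,T=load('w_fer2'); Rm=R.from_quat(o['ee_rot']).as_matrix()
vv,uu=np.mgrid[270:385,215:335]; uv=np.c_[uu.ravel(),vv.ravel()]; P=depthpts(c,T,uv)
k=(abs(P[:,2]-.0635)<.0025)&(c['pixels'][uv[:,1],uv[:,0]].max(1)<80); (x,y),r=cv2.minEnclosingCircle(P[k][:,:2].astype(np.float32)); print(x,y,r,P[k].mean(0))
print(Rm.T@(np.array([x,y,.064])-o['position']))
E
```

```text
0.44774580001831055 0.20046909153461456 0.01597859524190426 [0.44720823 0.20172648 0.06344662]
[ 0.00183463 -0.03123104  0.00058108]
```

{"api": "send_rows", "payload": {
  "motion": [
    [30,0.001,0,0,0,0,0],
    [20,0.001,0,0,0,0,0],
    [20,0.001,0,0,0,0,0],
    [20,0.001,0,0,0,0,0],
    [20,0.001,0,0,0,0,0],
    [20,0.001,0,0,0,0,0],
    [20,0.001,-0.01,0,0,0,0],
    [20,0.001,-0.03,0,0,0,0],
    [20,0.001,-0.06,0,0,0,0],
    [20,0.001,-0.09,0,0,0,0]
  ],
  "squeeze": 35
}}

```text
clock: 4.8
position: [0.4456, 0.2011, 0.1235]
ee_rot: [0.592, -0.388, 0.387, -0.591]
ft_force: [-0.0, -0.3, -0.7]
grip_width: 0.364
```

```bash
python3 - <<'E'
from h import *
o,c=snap('wrist','w_grip'); print(o['position'],o['grip_width'],R.from_quat(o['ee_rot']).as_matrix().round(3))
plan([.63,-.08,.34],-.16)
E
```

```text
[0.44564968 0.20105717 0.12347905] 0.3635375004671239 [[ 0.4   -0.003  0.916]
 [-0.916 -0.     0.4  ]
 [-0.001 -1.    -0.002]]
from [0.4485 0.2028 0.1293] shift [ 0.3319 -0.2103  0.0541] turn [-0.0053  0.5722 -0.0012] rows 9.5 4.6
```

View pics/w_grip.png

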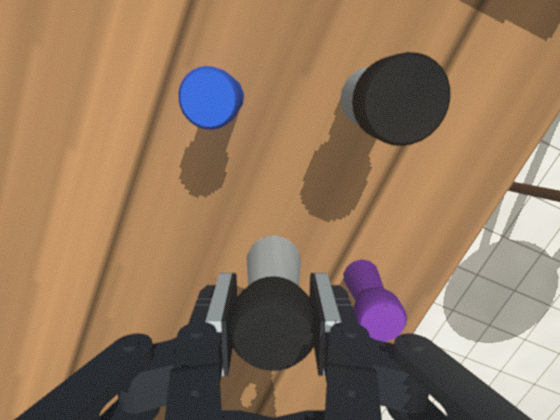

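```bash
python3 - <<'E'
from h import *
o,c,T=load('w_grip'); Rm=R.from_quat(o['ee_rot']).as_matrix()
vv,uu=np.mgrid[265:385,232:313]; uv=np.c_[uu.ravel(),vv.ravel()]; P=depthpts(c,T,uv)
Q=(P-o['position'])@Rm
k=(abs(Q[:,1]+.031)<.004)&(abs(Q[:,0])<.03); (x,y),r=cv2.minEnclosingCircle(Q[k][:,[0,2]].astype(np.float32)); print(x,y,r,Q[k].mean(0),k.sum(),Q[k].min(0),Q[k].max(0))
print(np.median(Q[k,1]))
# disc by bench sides: slope of the top
A=np.c_[Q[k][:,0],Q[k][:,2],np.ones(k.sum())]; print(np.linalg.lstsq(A,Q[k,1],rcond=None)[0])
E
```

```text
0.0010841662297025323 0.00022393575636669993 0.01636270061135292 [-0.0009314  -0.03029868  0.00013027] 5114 [-0.01493262 -0.03247081 -0.01448093] [ 0.0161969  -0.02700087  0.01462146]
-0.030485224931319124
[-0.0414195  -0.00293382 -0.03033688]
```

{"api": "send_rows", "payload": {
  "motion": [
    [20,0,-0.035,0,0,0,0],
    [20,0.01,-0.07,0.002,0,0.06,0],
    [20,0.035,-0.1,0.006,0,0.12,0],
    [20,0.065,-0.125,0.01,0,0.19,0],
    [20,0.097,-0.145,0.016,0,0.26,0],
    [20,0.13,-0.165,0.021,0,0.33,0],
    [20,0.165,-0.18,0.027,0,0.4,0],
    [20,0.2,-0.195,0.032,0,0.46,0],
    [20,0.235,-0.205,0.038,0,0.52,0],
    [20,0.27,-0.21,0.044,0,0.572,0]
  ]
}}

```text
clock: 5.68
position: [0.5958, -0.0303, 0.3345]
ee_rot: [0.457, -0.539, 0.54, -0.458]
ft_force: [1.0, -0.1, 0.9]
grip_width: 0.36
```

```bash
python3 - <<'E'
from h import *
plan([.6508,-.1060,.315],-.16)
E
```

```text
from [ 0.5958 -0.0303  0.3345] shift [0.0657 0.0197 0.0666] turn [-0.0017 -0.004   0.0004] rows 2.3 0.0
```

{"api": "send_rows", "payload": {
  "motion": [
    [20,0.02,0.004,0.02,0,0,0],
    [20,0.04,0.01,0.04,0,0,0],
    [20,0.055,0.016,0.056,0,0,0],
    [20,0.065,0.0195,0.0665,0,0,0],
    [20,0.065,0.0195,0.0665,0,0,0],
    [20,0.065,0.0195,0.0665,0,0,0],
    [20,0.065,0.0195,0.0665,0,0,0],
    [20,0.065,0.0195,0.0665,0,0,0]
  ]
}}

```text
clock: 6.35
position: [0.6499, -0.1024, 0.3137]
ee_rot: [0.459, -0.538, 0.538, -0.459]
ft_force: [-0.2, 0.5, -0.7]
grip_width: 0.359
```

```bash
python3 - <<'E'
from h import *
o,c=snap('wrist','w_ov'); print(o['position'],o['clock'],o['ft_force'],R.from_quat(o['ee_rot']).as_matrix().round(3))
snap('side','s_ov'); snap('top','t_ov')
Rm=R.from_quat(o['ee_rot']).as_matrix();T=T_wc(c,o)
vv,uu=np.mgrid[265:385,235:310]; uv=np.c_[uu.ravel(),vv.ravel()]; P=depthpts(c,T,uv)
Q=(P-o['position'])@Rm
k=(abs(Q[:,1]+.031)<.004)&(abs(Q[:,0])<.011); A=np.c_[Q[k][:,0],Q[k][:,2],np.ones(k.sum())]; print(k.sum(),np.linalg.lstsq(A,Q[k,1],rcond=None)[0])
a=cv2.imread('pics/w_ov.png'); b=cv2.imread('pics/s_ov.png'); d=cv2.imread('pics/t_ov.png')
f=lambda i,u,v:cv2.resize(i[v-50:v+50,u-50:u+50],None,fx=4,fy=4,interpolation=cv2.INTER_CUBIC)
cv2.imwrite('pics/z4.png',np.hstack([f(b,255,150),f(a,275,300)]))
E
```

```text
[ 0.64988189 -0.10240105  0.31368084] 6.35 [-0.23954212  0.45038047 -0.689745  ] [[-0.159  0.     0.987]
 [-0.987 -0.    -0.159]
 [ 0.    -1.     0.   ]]
3886 [-0.0175776  -0.00154279 -0.03038666]
```

View pics/z4.png

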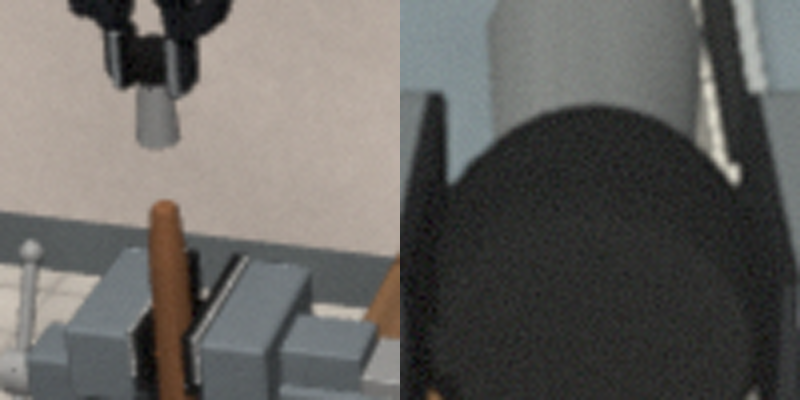

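View pics/w_ov.png

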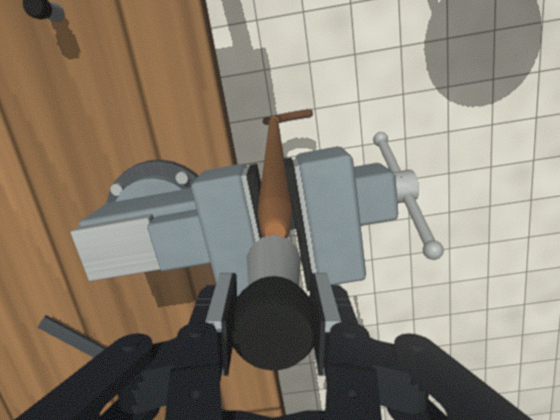

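```bash
python3 - <<'E'
from h import *
o=get_obs(); print(o['position'],o['clock'],R.from_quat(o['ee_rot']).as_matrix().round(3).tolist())
o2,c,T=load('s_ov')
def proj(P):
    V=c['view']; return cv2.projectPoints(np.array(P,float),cv2.Rodrigues(V[:3,:3])[0],V[:3,3],K(c),np.array(c['dist_coeffs']))[0].reshape(-1,2)
b=np.array([.6508,-.1060,.2345])
for z in(.19,.21,.2345,.282,.30,.32): print(z,proj([[b[0],b[1],z]]).round(2))
im=c['pixels'].astype(int)
for v in range(120,175,3):
    row=im[v,225:270]; 
    d=c['range_z'][v,225:270]; k=np.where((d>0)&(d<1.3))[0]
    print(v,(k.min()+225,k.max()+225,(k.min()+k.max())/2+225) if len(k) else None, d[k].min().round(3) if len(k) else '')
E
```

```text
[ 0.64993636 -0.10299457  0.31340478] 6.5 [[-0.159, -0.0, 0.987], [-0.987, -0.001, -0.159], [0.001, -1.0, -0.0]]
0.19 [[246.03 166.72]]
0.21 [[245.5  159.86]]
0.2345 [[244.85 151.3 ]]
0.282 [[243.53 134.16]]
0.3 [[243.02 127.47]]
0.32 [[242.44 119.91]]
120 (np.int64(233), np.int64(254), np.float64(243.5)) 1.169
123 (np.int64(239), np.int64(251), np.float64(245.0)) 1.174
126 (np.int64(239), np.int64(248), np.float64(243.5)) 1.186
129 (np.int64(239), np.int64(248), np.float64(243.5)) 1.188
132 (np.int64(239), np.int64(249), np.float64(244.0)) 1.195
135 (np.int64(239), np.int64(249), np.float64(244.0)) 1.193
138 None 
141 None 
144 None 
147 None 
150 (np.int64(244), np.int64(247), np.float64(245.5)) 1.241
153 (np.int64(242), np.int64(249), np.float64(245.5)) 1.235
156 (np.int64(242), np.int64(250), np.float64(246.0)) 1.237
159 (np.int64(242), np.int64(250), np.float64(246.0)) 1.238
162 (np.int64(242), np.int64(251), np.float64(246.5)) 1.246
165 (np.int64(242), np.int64(251), np.float64(246.5)) 1.249
168 (np.int64(242), np.int64(251), np.float64(246.5)) 1.249
171 (np.int64(243), np.int64(252), np.float64(247.5)) 1.259
174 (np.int64(243), np.int64(252), np.float64(247.5)) 1.265
```

{"api": "send_rows", "payload": {
  "motion": [
    [20,0.001,0.005,0.0004,0,0,0],
    [20,0.0024,0.012,0.0009,0,0,0],
    [20,0.0024,0.02,0.0009,0,0,0],
    [20,0.0024,0.026,0.0009,0,0,0],
    [20,0.0024,0.032,0.0009,0,0,0],
    [20,0.0024,0.037,0.0009,0,0,0],
    [20,0.0024,0.041,0.0009,0,0,0],
    [20,0.0024,0.044,0.0009,0,0,0],
    [20,0.0024,0.045,0.0009,0,0,0],
    [20,0.0024,0.045,0.0009,0,0,0]
  ]
}}

```text
clock: 7.33
position: [0.6506, -0.1063, 0.2676]
ee_rot: [-0.459, 0.539, -0.538, 0.458]
ft_force: [1.0, 0.4, -0.6]
grip_width: 0.365
```

{"api": "send_rows", "payload": {
  "motion": [
    [20,0,0.002,0,0,0,0],
    [20,0,0.004,0,0,0,0],
    [20,0,0.005,0,0,0,0],
    [20,0,0.005,0,0,0,0]
  ]
}}

```text
clock: 7.67
position: [0.6505, -0.1062, 0.2625]
ee_rot: [-0.459, 0.539, -0.538, 0.458]
ft_force: [0.4, -0.1, -0.5]
grip_width: 0.36
```

```bash
python3 - <<'E'
from h import *
o,c=snap('side','s_dn'); print(o['position'],o['clock'],o['ft_force'])
snap('wrist','w_dn')
a=cv2.imread('pics/w_dn.png'); b=cv2.imread('pics/s_dn.png')
f=lambda i,u,v:cv2.resize(i[v-50:v+50,u-50:u+50],None,fx=4,fy=4,interpolation=cv2.INTER_CUBIC)
cv2.imwrite('pics/z5.png',np.hstack([f(b,255,150),f(a,275,260)]))
E
```

```text
[ 0.6504914  -0.10624059  0.26249876] 7.6667 [ 0.41055958 -0.13215518 -0.4686776 ]
```

View pics/z5.png

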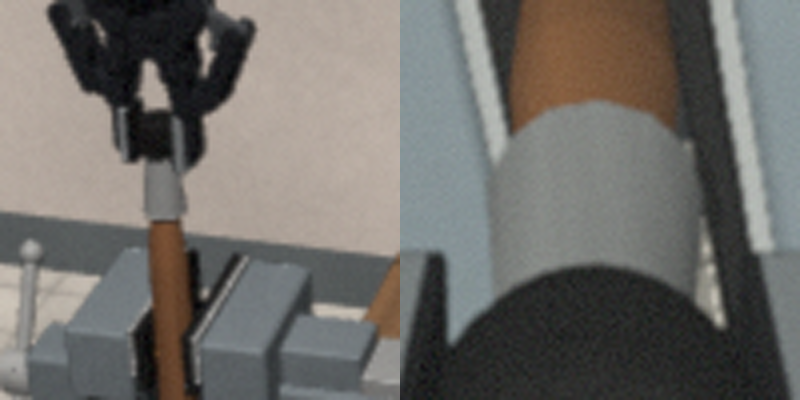

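The mouth covers the stick's end, centred, without contact force. Lower slowly a little further.

{"api": "send_rows", "payload": {
  "motion": [
    [20,0,0.001,0,0,0,0],
    [20,0,0.002,0,0,0,0],
    [20,0,0.003,0,0,0,0],
    [20,0,0.004,0,0,0,0],
    [20,0,0.004,0,0,0,0]
  ]
}}

```text
clock: 8.18
position: [0.6505, -0.1063, 0.2584]
ee_rot: [-0.459, 0.539, -0.538, 0.458]
ft_force: [-0.1, -0.9, -1.0]
grip_width: 0.364
```

{"api": "send_rows", "payload": {
  "motion": [
    [20,0,0.001,0,0,0,0],
    [20,0,0.002,0,0,0,0],
    [20,0,0.003,0,0,0,0],
    [20,0,0.004,0,0,0,0],
    [20,0,0.004,0,0,0,0]
  ]
}}

```text
clock: 8.6
position: [0.6505, -0.1062, 0.2545]
ee_rot: [-0.459, 0.539, -0.538, 0.458]
ft_force: [-0.3, 0.3, 0.3]
grip_width: 0.363
```

Mouth is about 13 mm below the end with no force. Let go.

{"api": "send_rows", "payload": {
  "motion": [
    [45,0,0,0,0,0,0],
    [55,0,0,0,0,0,0],
    [60,0,0,0,0,0,0],
    [60,0,0,0,0,0,0],
    [60,0,0,0,0,0,0],
    [60,0,0,0,0,0,0]
  ]
}}

```text
clock: 9.1
position: [0.6506, -0.1063, 0.2548]
ee_rot: [-0.458, 0.539, -0.539, 0.458]
ft_force: [-0.2, -0.3, -0.3]
grip_width: 0.602
```

```bash
python3 - <<'E'
from h import *
o,c=snap('wrist','w_rel'); print(o['position'],o['clock'],o['ft_force'],o['grip_width'])
snap('side','s_rel')
a=cv2.imread('pics/w_rel.png'); b=cv2.imread('pics/s_rel.png')
f=lambda i,u,v:cv2.resize(i[v-50:v+50,u-50:u+50],None,fx=4,fy=4,interpolation=cv2.INTER_CUBIC)
cv2.imwrite('pics/z6.png',np.hstack([f(b,255,150),f(a,275,290)]))
E
```

```text
[ 0.65059807 -0.10626858  0.25481613] 9.1 [-0.21785311 -0.32875918 -0.28478601] 0.6022381466249138
```

View pics/z6.png

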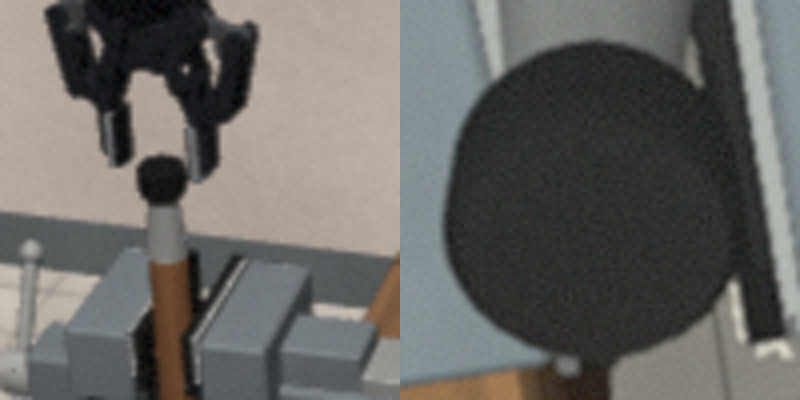

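It dropped and seated, the top now level with the fingertips. Raise, shut, and measure its top.

{"api": "send_rows", "payload": {
  "motion": [
    [60,0,-0.02,0,0,0,0],
    [40,0,-0.045,0,0,0,0],
    [0,0,-0.06,0,0,0,0],
    [0,0,-0.06,0,0,0,0],
    [0,0,-0.06,0,0,0,0],
    [0,0,-0.06,0,0,0,0],
    [0,0,-0.06,0,0,0,0],
    [0,0,-0.06,0,0,0,0],
    [0,0,-0.06,0,0,0,0]
  ]
}}

```text
clock: 9.95
position: [0.6504, -0.1063, 0.314]
ee_rot: [-0.459, 0.539, -0.538, 0.458]
ft_force: [-0.5, -0.3, 0.5]
grip_width: 0.004
```

```bash
cat >> h.py <<'E'
def topfit(tag,zg=None):
    o,c,T=load(tag); Rm=R.from_quat(o['ee_rot']).as_matrix()
    vv,uu=np.mgrid[150:400,200:350]; uv=np.c_[uu.ravel(),vv.ravel()]; P=depthpts(c,T,uv)
    d=np.hypot(P[:,0]-.6506,P[:,1]+.1062); dark=c['pixels'][uv[:,1],uv[:,0]].max(1)<80
    k=dark&(d<.022)&(P[:,2]<o['position'][2]-.008)&(P[:,2]>.2)
    zt=np.median(P[k&(d<.010),2]); k&=abs(P[:,2]-zt)<.0025
    (x,y),r=cv2.minEnclosingCircle(P[k][:,:2].astype(np.float32)); kk=k&(np.hypot(P[:,0]-x,P[:,1]-y)<.012)
    A=np.c_[P[kk][:,:2]-[x,y],np.ones(kk.sum())]
    print(tag,'z',zt,'mean',P[k].mean(0).round(4),'circ',x,y,r,'n',k.sum(),'slope',np.linalg.lstsq(A,P[kk,2],rcond=None)[0].round(4),'tool',(Rm.T@(np.array([x,y,zt])-o['position'])).round(4))
E
python3 - <<'E'
from h import *
o,c=snap('wrist','w_up'); print(o['position'],o['clock'],o['ft_force'],o['grip_width'],R.from_quat(o['ee_rot']).as_matrix().round(4).tolist()); topfit('w_up')
E
```

```text
[ 0.65039202 -0.10628244  0.31399296] 9.95 [-0.50922047 -0.3201828   0.48352407] 0.0041516712392471455 [[-0.1603, -0.002, 0.9871], [-0.9871, -0.0003, -0.1603], [0.0006, -1.0, -0.0019]]
w_up z 0.2622783406949207 mean [ 0.6512 -0.1053  0.262 ] circ 0.6510289907455444 -0.10619404911994934 0.0159874577075243 n 2167 slope [-0.0093 -0.003   0.2623] tool [-0.0002  0.0517  0.0007]
```

View pics/w_up.png

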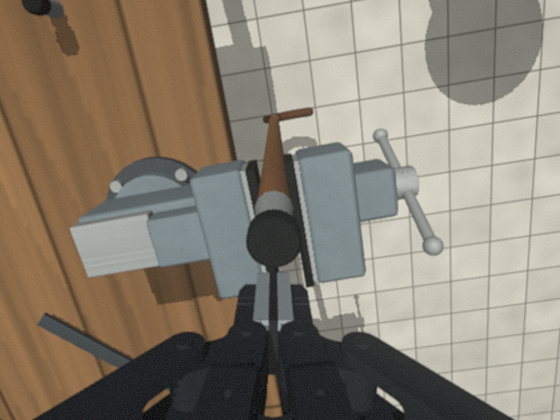

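The ferrule hangs straight and centred (top z 0.262, so its mouth is about 36 mm below the end, within range). Descend to just above it, then feel for contact.

{"api": "send_rows", "payload": {
  "motion": [
    [0,0,0.01,0.0006,0,0,0],
    [0,0,0.022,0.0006,0,0,0],
    [0,0,0.032,0.0006,0,0,0],
    [0,0,0.04,0.0006,0,0,0],
    [0,0,0.045,0.0006,0,0,0],
    [0,0,0.047,0.0006,0,0,0],
    [0,0,0.048,0.0006,0,0,0],
    [0,0,0.048,0.0006,0,0,0],
    [0,0,0.048,0.0006,0,0,0]
  ]
}}

```text
clock: 10.75
position: [0.6514, -0.1063, 0.2673]
ee_rot: [0.458, -0.538, 0.539, -0.458]
ft_force: [0.5, -0.1, -0.8]
grip_width: -0.002
```

{"api": "send_rows", "payload": {
  "motion": [
    [0,0,0.0003,0,0,0,0],
    [0,0,0.0006,0,0,0,0],
    [0,0,0.0009,0,0,0,0],
    [0,0,0.0012,0,0,0,0],
    [0,0,0.0015,0,0,0,0],
    [0,0,0.0015,0,0,0,0]
  ]
}}

```text
clock: 11.25
position: [0.6511, -0.1064, 0.2652]
ee_rot: [-0.459, 0.539, -0.539, 0.458]
ft_force: [-0.1, -0.2, -0.0]
grip_width: -0.0
```

{"api": "send_rows", "payload": {
  "motion": [
    [0,0,0.0004,0,0,0,0],
    [0,0,0.0008,0,0,0,0],
    [0,0,0.0012,0,0,0,0],
    [0,0,0.0016,0,0,0,0],
    [0,0,0.0016,0,0,0,0]
  ]
}}

```text
clock: 11.67
position: [0.6511, -0.1064, 0.2635]
ee_rot: [-0.459, 0.539, -0.538, 0.458]
ft_force: [0.9, -0.1, 0.1]
grip_width: 0.001
```

{"api": "send_rows", "payload": {
  "motion": [
    [0,0,0.0003,0,0,0,0],
    [0,0,0.0006,0,0,0,0],
    [0,0,0.0006,0,0,0,0]
  ]
}}

```text
clock: 11.92
position: [0.6511, -0.1064, 0.263]
ee_rot: [-0.459, 0.539, -0.538, 0.458]
ft_force: [0.7, -0.4, -0.1]
grip_width: 0.001
```

{"api": "send_rows", "payload": {
  "motion": [
    [0,0,0.0003,0,0,0,0],
    [0,0,0.0005,0,0,0,0],
    [0,0,0.0005,0,0,0,0]
  ]
}}

```text
clock: 12.17
position: [0.6512, -0.1064, 0.2627]
ee_rot: [-0.458, 0.539, -0.539, 0.458]
ft_force: [-0.0, 0.9, 1.7]
grip_width: -0.0
```

{"api": "send_rows", "payload": {
  "motion": [
    [0,0,0.0003,0,0,0,0],
    [0,0,0.0003,0,0,0,0],
    [0,0,0.0003,0,0,0,0]
  ]
}}

```text
clock: 12.42
position: [0.6513, -0.1063, 0.2626]
ee_rot: [0.458, -0.539, 0.539, -0.458]
ft_force: [-0.9, -1.1, 2.8]
grip_width: 0.003
```

{"api": "send_rows", "payload": {
  "motion": [
    [0,0,0.0003,0,0,0,0],
    [0,0,0.0003,0,0,0,0],
    [0,0,0.0003,0,0,0,0]
  ]
}}

```text
clock: 12.67
position: [0.6513, -0.1064, 0.2625]
ee_rot: [0.458, -0.538, 0.539, -0.458]
ft_force: [-0.6, 0.1, 4.7]
grip_width: 0.002
```

{"api": "send_rows", "payload": {
  "motion": [
    [0,0,0.0003,0,0,0,0],
    [0,0,0.0003,0,0,0,0],
    [0,0,0.0003,0,0,0,0]
  ]
}}

```text
clock: 12.92
position: [0.6514, -0.1064, 0.2624]
ee_rot: [0.458, -0.538, 0.539, -0.458]
ft_force: [-1.3, 0.3, 6.2]
grip_width: 0.0
```

{"api": "send_rows", "payload": {
  "motion": [
    [0,0,0.0004,0,0,0,0],
    [0,0,0.0008,0,0,0,0],
    [0,0,0.0012,0,0,0,0],
    [0,0,0.0012,0,0,0,0],
    [0,0,0.0012,0,0,0,0]
  ]
}}

```text
clock: 13.33
position: [0.6516, -0.1064, 0.262]
ee_rot: [0.458, -0.538, 0.539, -0.458]
ft_force: [-2.0, 0.2, 10.4]
grip_width: -0.001
```

```bash
python3 - <<'E'
from h import *
for i in range(3):
    o=get_obs(); print(o['position'],o['ft_force']); camera('wrist')
snap('wrist','w_press'); print(get_obs()['clock'])
E
```

```text
[ 0.65160359 -0.10635604  0.26201468] [-2.04839907  0.1894367  10.44675357]
[ 0.65163245 -0.10630175  0.26206385] [-1.66968209 -0.15629135 10.2034636 ]
[ 0.65161573 -0.10635199  0.26205469] [-1.9544502  -0.70679465 10.56102166]
13.5333
```

{"api": "send_rows", "payload": {
  "motion": [
    [0,0,0.0004,-0.0002,0,0,0],
    [0,0,0.0008,-0.0004,0,0,0],
    [0,0,0.0012,-0.0005,0,0,0],
    [0,0,0.0016,-0.0006,0,0,0],
    [0,0,0.0016,-0.0006,0,0,0]
  ]
}}

```text
clock: 13.95
position: [0.6516, -0.1063, 0.2616]
ee_rot: [0.457, -0.538, 0.54, -0.459]
ft_force: [-1.4, -0.4, 15.2]
grip_width: -0.0
```

{"api": "send_rows", "payload": {
  "motion": [
    [0,0,0.0004,-0.0002,0,0,0],
    [0,0,0.0008,-0.0003,0,0,0],
    [0,0,0.0012,-0.0004,0,0,0],
    [0,0,0.0013,-0.0004,0,0,0],
    [0,0,0.0013,-0.0004,0,0,0]
  ]
}}

```text
clock: 14.37
position: [0.6516, -0.1063, 0.2612]
ee_rot: [0.457, -0.537, 0.54, -0.459]
ft_force: [-2.1, -0.7, 19.9]
grip_width: 0.002
```

{"api": "send_rows", "payload": {
  "motion": [
    [0,0,0.0,0,0,0,0],
    [0,0,0.0,0,0,0,0],
    [0,0,0.0,0,0,0,0]
  ]
}}

```text
clock: 14.62
position: [0.6516, -0.1063, 0.2612]
ee_rot: [0.457, -0.537, 0.54, -0.459]
ft_force: [-2.2, -1.5, 20.1]
grip_width: 0.001
```

Holding at 20 N; keep it up a full second.

{"api": "send_rows", "payload": {
  "motion": [
    [0,0,0.0,0,0,0,0],
    [0,0,0.0,0,0,0,0],
    [0,0,0.0,0,0,0,0],
    [0,0,0.0,0,0,0,0],
    [0,0,0.0,0,0,0,0],
    [0,0,0.0,0,0,0,0],
    [0,0,0.0,0,0,0,0],
    [0,0,0.0,0,0,0,0]
  ]
}}

```text
clock: 15.28
position: [0.6516, -0.1063, 0.2612]
ee_rot: [0.457, -0.537, 0.54, -0.459]
ft_force: [-2.6, -0.0, 21.0]
grip_width: -0.001
```

```bash
python3 - <<'E'
from h import *
print(R.from_quat(get_obs()['ee_rot']).as_matrix().round(4).tolist(),get_obs()['position'],get_obs()['ft_force'])
snap('wrist','w_hold'); snap('side','s_hold'); topfit('w_hold')
E
```

```text
[[-0.1607, 0.0051, 0.987], [-0.987, -0.0015, -0.1607], [0.0007, -1.0, 0.0052]] [ 0.65160216 -0.10628954  0.26120383] [-2.57031697e+00 -9.93299863e-03  2.10261055e+01]
w_hold z nan mean [nan nan nan] circ 0.0 0.0 0.0 n 0 slope [0. 0. 0.] tool [nan nan nan]
  return _methods._mean(a, axis=axis, dtype=dtype,
  ret = ret.dtype.type(ret / rcount)
h.py:43: RuntimeWarning: Mean of empty slice.
  print(tag,'z',zt,'mean',P[k].mean(0).round(4),'circ',x,y,r,'n',k.sum(),'slope',np.linalg.lstsq(A,P[kk,2],rcond=None)[0].round(4),'tool',(Rm.T@(np.array([x,y,zt])-o['position'])).round(4))
  ret = um.true_divide(
```

View pics/w_hold.png

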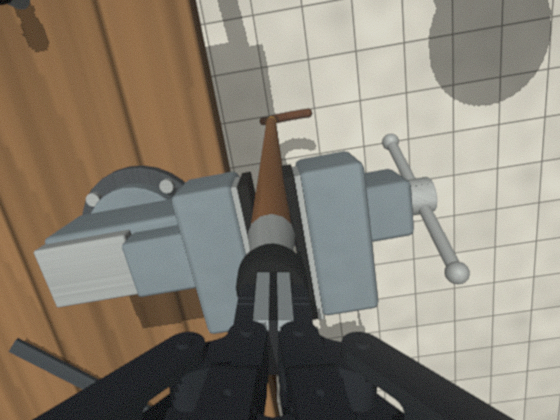

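The fingertips sit centred on the top, and the tip went down about 1.3–1.5 mm at 20–21 N, as the pads predict. Lift off vertically.

{"api": "send_rows", "payload": {
  "motion": [
    [0,0,-0.001,0,0,0,0],
    [0,0,-0.002,0.0003,0,0,0],
    [0,0,-0.004,0.0006,0,0,0],
    [0,0,-0.006,0.001,0,0,0],
    [0,0,-0.01,0.001,0,0,0],
    [0,0,-0.02,0.001,0,0,0],
    [0,0,-0.035,0.001,0,0,0],
    [0,0,-0.05,0.001,0,0,0],
    [0,0,-0.06,0.001,0,0,0],
    [0,0,-0.06,0.001,0,0,0]
  ]
}}

```text
clock: 16.22
position: [0.6519, -0.1062, 0.3203]
ee_rot: [0.458, -0.538, 0.539, -0.459]
ft_force: [0.2, 0.1, -0.2]
grip_width: 0.001
```

{"api": "send_rows", "payload": {
  "motion": [
    [0,0,0,0,0,0,0],
    [0,0,0,0,0,0,0],
    [0,0,0,0,0,0,0]
  ]
}}

```text
clock: 16.47
position: [0.6509, -0.1064, 0.3164]
ee_rot: [-0.459, 0.539, -0.538, 0.457]
ft_force: [0.6, -0.1, -0.2]
grip_width: -0.001
```

```bash
python3 - <<'E'
from h import *
o,c=snap('wrist','w_fin'); print(o['position'],o['clock'],o['ft_force']); snap('side','s_fin'); topfit('w_up'); topfit('w_fin')
b=cv2.imread('pics/s_fin.png'); b0=cv2.imread('pics/s_rel.png')
f=lambda i,u,v:cv2.resize(i[v-50:v+50,u-50:u+50],None,fx=4,fy=4,interpolation=cv2.INTER_CUBIC)
cv2.imwrite('pics/z7.png',np.hstack([f(b0,255,165),f(b,255,165)]))
E
```

```text
[ 0.65088484 -0.10635663  0.31642185] 16.4667 [ 0.59342811 -0.13743517 -0.19627349]
w_up z 0.2622783406949207 mean [ 0.6512 -0.1053  0.262 ] circ 0.6510289907455444 -0.10619404911994934 0.0159874577075243 n 2167 slope [-0.0093 -0.003   0.2623] tool [-0.0002  0.0517  0.0007]
w_fin z 0.2620538114887006 mean [ 0.6513 -0.1053  0.2618] circ 0.6510828733444214 -0.10596869140863419 0.01602158509194851 n 2109 slope [-0.0003 -0.0011  0.262 ] tool [-0.0005  0.0544  0.0003]
```

View pics/z7.png

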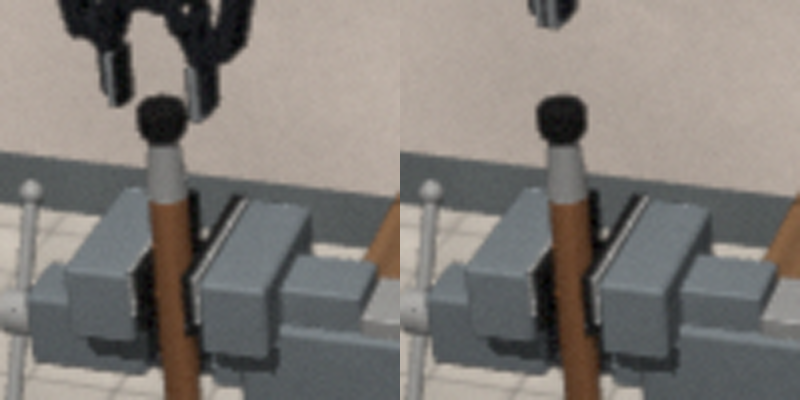

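View pics/w_fin.png

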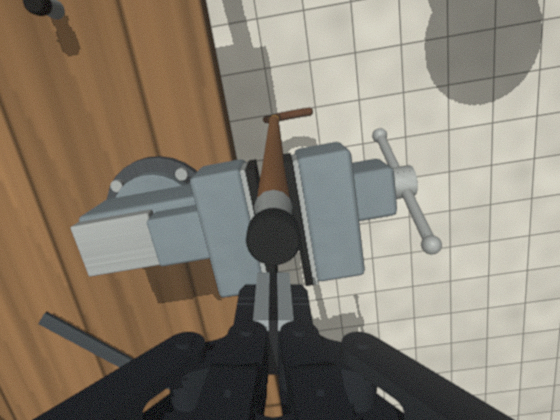

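Top back at z 0.262, slope about 0.001 rad, centred, with the gripper 54 mm clear. Handing in.

```bash
python3 - <<'E'
from h import *
print(hand_in())
E
```

```text
the job is handed in; nothing more can be done
None
```

I set the middle-sized ferrule over the stick's foot, let it drop and centre itself, and pressed it on with the shut fingertips. I held 20–21 N for about 1 s, then lifted clear and handed in at about 16.6 s. No verdict came back.

**Final checks:**
- **Pressing:** the fingertips went down about 1.5 mm under load, close to the 1.25–1.3 mm the jaw pads predict.
- **Seating:** the ferrule's top sat at z = 0.2623 m before the press and 0.2620 m after, which puts its mouth about 36 mm below the stick's end. The unchanged height suggests the stick sprang back and did not slip, though I inferred this from the ferrule's top because the stick's end is covered.
- **Straightness and centring:** the tilt of its top fell from about 0.01 to 0.001 rad. Its centre measured within about 0.5 mm of the stick axis.
- **Clearance:** the gripper ended about 54 mm above it, touching nothing.
- **Other things:** I took no final picture of the other ferrules, the rasp or the sanding block, but no step brought the arm near enough to touch them.

**Disagreements:** the fixed cameras differed by about 3 mm in y on the ferrule's starting position, so I relied on the wrist camera for positioning. During the press there was a side force of about 2–2.5 N from the arm flexing, with no visible effect.

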